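# Hang a welded frame on the fold-away hook

### The arm

A 7-joint arm with a two-finger parallel gripper is mounted at the origin on the work surface. World frame = base frame: x ahead of the robot, y to its left, z up, the work surface at z = 0. Lengths are in mm, angles in rad, forces in N, time in s.
With the tool pointing down it reaches from about 425 to 875 mm from the base axis. Payload 4.7 kg.
Tool frame: the origin (TCP) lies at the very end of the fingers, on their centre line; the grasp point (between the pads) lies 19 mm behind it; z points along the fingers, y is the line along which they close (so a half turn about z gives the same grasp; the last joint's range is limited). The gripper opens to 85 mm and grips with 20 to 120 N. Pads are 22 mm wide; open, the fingers measure 114 mm over their backs; the gripper's body (76 mm by 85 mm) begins 54 mm behind the grasp point. The pads swing forward as they close: fully open they stand 13 mm farther back than shut.
Start: joints at [1.354, 0.321, -0.07, 1.45, 0.023, 1.371, -0.057], TCP at [148.67, -632.789, 231.349] pointing down, gripper open.
Joint ranges: [-2.86, 2.86], [-0.3, 2.09], [-1.38, 1.24], [0.06, 2.45], [-1.56, 4.7], [0.09, 2.05], [-2.69, 2.69]. Speed limits (rad/s): [2.57, 2.57, 3.14, 3.14, 3.14, 3.14, 3.14].

### API

Orientations are given as a rotation vector (axis times angle).
In Python, from cell import get_obs, capture, camera_info, sign_off gives the robot as it stands.
- The arm moves only by the shell command python3 -m pendant 'ROWS'. ROWS is JSON, a list of rows, each a list of 7 numbers: the finger opening in m, from 0 to 0.0854, then the shift along the tool's x, y, z in m, then the turn, a rotation vector about the tool's x, y, z in degrees. A call has 1 to 5 rows; each row shifts and turns the commanded pose from where the row before left it, along the tool's axes as they then stand; what a row does not reach is not made up. A row lasts 1/10 s, in which the tool goes at most 50 mm and 8.59 degrees, less where a joint would pass 70% of its speed; a pose out of reach is approached as far as the arm can. A call with a gripper value outside its range is refused whole. The fingers move at their own pace and stop on an object; the grip force is fixed at half the most. Time passes only in rows, so rows that do not move let the fingers close. It gives the time, the measured TCP pose, the force, the opening and the grip force at its end, in the units of the state.
- get_obs(): the state, without advancing time (a new reading comes with each control period).
- capture(name): name is "side" or "top"; returns the picture (400x640x3 uint8, blue, green, red); there is no depth.
- camera_info(name): a dict with "fx", "fy", "cx", "cy" (pixels), "world_from_camera" (4x4, takes a point from camera to world coordinates). Camera axes: x right, y down, z forward; pixel columns grow to the right and rows downward; lengths in mm; the calibration is good to about 2 mm. A picture is of the moment at which its call begins. camera_info takes no time and is no camera call.
- sign_off(): hands the job in; it is judged then, once.
The state is a dict: "time": time; "joint_positions": joint angles; "qvel": joint speeds; "tau": joint torques, N m; "tool_pos": TCP position; "tcp_rot": TCP orientation; "ft_force": force on the tool from outside, world axes, zero at the start; "torque": the same for the moment, N m; "finger_gap": opening from 0.0 (shut) to 1.0 (fully open); "grasp_force": force on a finger pad.
Only numpy, scipy, OpenCV 4.12 (cv2) and the standard library are available. Lean on these libraries where they do the work, as an engineer would, in place of code of your own. Each camera call takes 0.05 s, during which the arm holds its last target. There are 200 camera calls.

### The job

Swing the longer of the two fold-away hooks all the way out from its back plate, then hang the tall bar frame on it by its top bar, so that the frame hangs still and upright from that hook alone, clear of the table. Keep the frame upright on the way, leave the shorter hook folded, and do not shift or knock over anything else on the table.

Things in the scene. Friction and masses are not known exactly. Their poses are not given: they have to be found in the camera images.
- long_hook (a joint): Angle of the longer fold-away hook, the one to use. 0 rad = folded parallel to the back plate, end pointing to the stand's +y; pi/2 = square to the plate (stop), end pointing to the stand's -x, towards the robot. Opens counter-clockwise seen from above; starts at 0 to 0.3. Stiff hinge (0.25 N m friction): stays where left; 90 mm from the hinge it takes about 3 N.
- long_hook_hinge (a point): Point on the longer hook's vertical hinge axis, at the height of the arm's centre line, 206 mm above the table. Its axes are the stand's: -x out of the plate towards the robot, +y along the plate (yaw within 0.2 rad of the world's); they do not turn with the hook.
- long_hook_seat (a point): Point on the longer hook's arm centre line, 80 mm from the hinge axis, where the frame is best hung. Turns with the hook: +y along the arm to its end, z up. The hook is a level 12 mm round steel bar, 140 mm from the hinge axis to its turned-up end, whose top is 41 mm over the arm's centre line.
- stand_long: The longer hook's fixed stand; origin on the table under its 30 mm square post, 240 mm high, axis 30 mm behind (+x) the hinge. A 4 mm back plate in the plane of the post's axis, from 30 mm on its -y to 110 mm on its +y side, top edge 165 mm high: above it there is free room behind the folded arm. Base plate 80 by 120 by 8 mm. Two 20 mm hinge lugs on the post's front.
- short_hook (a joint): Shorter fold-away hook on a second, otherwise identical stand: 85 mm from hinge to end, same height and joint sense. Starts between 0 and 0.3 rad. Not to be used; leave it folded.
- short_hook_hinge (a point): Point on the short hook's hinge axis, at the height of its arm; its axes are its stand's, as for the long one.
- frame_mid (a point): Centre, half-way up, of the tall bar frame to be hung: bare steel round bar of 10 mm, 0.25 to 0.5 kg, standing on the table. A closed upright rectangle in the frame's own y-z plane (120 mm wide along y, 135 mm high over all; clear opening 100 by 115 mm), with a 90 mm foot bar along x under each upright. z up; symmetrical under a half turn.
- frame_bar (a point): Middle of the tall frame's level top bar, on its centre line, 130 mm over the frame's underside. The bar runs along the frame's y, 110 mm between the uprights' centre lines.
- low_frame_mid (a point): Centre of a look-alike but low frame, 120 mm wide and only 70 mm high. Leave alone.
- spool_mid (a point): Centre of a copper wire spool standing on end, 90 mm across, 60 mm high. Leave alone.
- tin_mid (a point): Centre of a grey round tin for welding rods, 60 mm across, 150 mm high, standing between the two stands. Leave alone.
- magnet_mid (a point): Centre of a red block magnet, 30 by 90 by 25 mm high, lying just beside the tall frame. Leave alone.
- branch_mid (a point): Centre of the base plate (120 by 100 by 12 mm) of a branch sculpture of thin bar, 295 mm high, its twigs reaching about 75 mm from the middle. Leave alone.
- hammer_grip (a point): Handle of a hammer lying at the right, 250 mm long. Leave alone.
- brush_grip (a point): Handle of a brush lying at the right, 200 mm long. Leave alone.
There are look-alikes about, which are no part of the job. Leave any red or turquoise look-alike of the part that bears frame_mid alone.

How it is judged (in metres and radians):
On the way, in this order (a step that is already met when the one before it is completed fails the run):
1. the longer hook is swung out to within 0.27 rad of square to its plate (value of joint long_hook above 1.3 rad), for 0.2 s.
2. the frame's top bar bears on the longer hook (value of joint long_hook above 1.3 rad and z of frame_bar in the frame of long_hook_seat between 0 and 0.022 m and y of frame_bar in the frame of long_hook_seat between -0.055 and 0.056 m and x of frame_bar in the frame of long_hook_seat between -0.045 and 0.045 m and angle between frame_mid's own z axis and vertical below 0.5 rad and contact force between frame and long_hook above 1 N), for 0.2 s.
At the end, for the whole second after the job is handed in: The longer hook stands at least 1.3 rad open with the tall frame's top bar resting on its arm between hinge and turned-up end; the frame is within 0.5 rad of upright, clear of the table, at rest (under 50 mm/s and 0.6 rad/s); the shorter hook is under 0.5 rad (all of step 2 and height (world z) of frame_mid above 0.11 m and linear speed of frame below 0.05 m/s and angular speed of frame below 0.6 rad/s and value of joint short_hook below 0.5 rad); the robot touches nothing.
It fails at once if another thing on the table was shifted by more than 30 mm or knocked over (distance of any of spool_mid, low_frame_mid, tin_mid, magnet_mid, branch_mid, hammer_grip, brush_grip from where it was at the start of the episode above 0.03 m).
It fails at once if the shorter hook was swung out beyond 0.5 rad (value of joint short_hook above 0.5 rad).
It fails at once if the frame was tipped by more than 0.8 rad (angle between frame_mid's own z axis and vertical above 0.8 rad).
It also fails if it takes over 59 s, if anything falls off the work surface, if the arm or the gripper's body presses on something with over 40 N, if the wrist force passes 120 N, or if a joint passes its speed limit or range.

## Working session

There is one attempt and no reset: what is moved stays moved. The work goes in short steps, Python scripts to look and compute and a shell command to move; the robot and the scene stay as the last step left them, time stands still between calls to the robot, and variables do not carry over. Pictures are saved under pics/ and viewed, at most 10 in all, crops included, and the job is handed in when it is done.

```bash
ls; mkdir -p pics; python3 - <<'E'
from cell import *
import cv2
for n in("side","top"):
    cv2.imwrite(f"pics/{n}0.png",capture(n)); print(camera_info(n))
print(get_obs())
E
```

```text
pics
{'fx': 456.589502508511, 'fy': 456.589502508511, 'cx': 314.57794051626445, 'cy': 201.3095802271287, 'world_from_camera': array([[-9.20534245e-01, -1.99797640e-01,  3.35704643e-01,
        -4.55424200e+01],
       [-3.90314124e-01,  5.06623427e-01, -7.68757171e-01,
         1.20031653e+03],
       [-1.64799682e-02, -8.38697565e-01, -5.44348055e-01,
         9.91372672e+02],
       [ 0.00000000e+00,  0.00000000e+00,  0.00000000e+00,
         1.00000000e+00]])}
{'fx': 451.7226423936868, 'fy': 451.7226423936868, 'cx': 322.4576648645087, 'cy': 197.61512492521524, 'world_from_camera': array([[ 1.05504808e-02, -9.98391308e-01,  5.57089210e-02,
         3.84719740e+02],
       [-9.99940035e-01, -1.03705331e-02,  3.51825186e-03,
         5.11991523e+01],
       [-2.93486087e-03, -5.57426997e-02, -9.98440854e-01,
         1.64214859e+03],
       [ 0.00000000e+00,  0.00000000e+00,  0.00000000e+00,
         1.00000000e+00]])}
{'time': 0.1, 'joint_positions': array([ 1.35408061,  0.32176529, -0.07005828,  1.45156685,  0.02262079,
        1.37077231, -0.05690007]), 'qvel': array([-8.68100036e-04,  7.55895905e-04,  2.09044014e-04, -3.64583042e-03,
       -3.93311475e-05,  1.01289684e-03,  1.55111035e-04]), 'tau': array([-2.32774482e-04, -4.94879651e+01, -3.84054277e-01, -3.15211487e+01,
        1.30911497e-02,  7.51354324e-03, -7.79732886e-06]), 'tool_pos': array([ 148.52312687, -632.31372449,  230.31504094]), 'tcp_rot': array([-3.11900836e+00, -3.61576015e-01,  4.99849778e-04]), 'ft_force': array([1.17916569, 0.59438644, 0.33539648]), 'torque': array([-0.07461587,  0.03366064, -0.00025324]), 'grasp_force': 0.0, 'finger_gap': 1.0004785327830594}
```

View pics/side0.png

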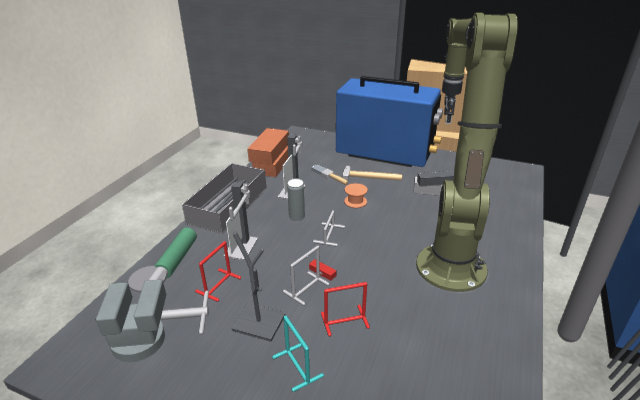

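View pics/top0.png

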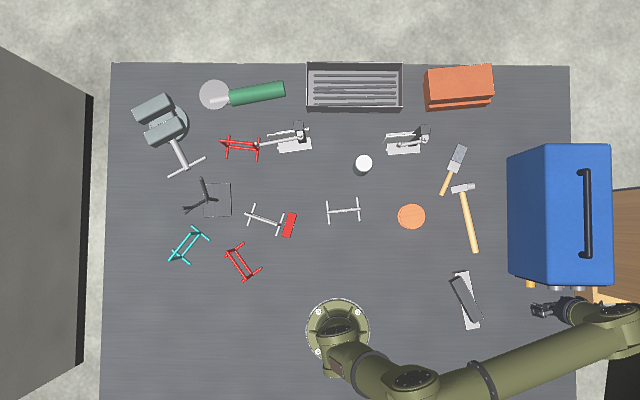

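Side view: the steel tall frame is at about (305,275), the low frame at (330,230), red frames at (217,270) and (345,308), and the turquoise one at (297,352). Top view: tall frame (265,218), low frame (343,210), red frames (240,148) and (243,262), turquoise (188,245). The long hook's stand is at (293,137) and the short one's at (405,142). I choose the bare steel tall frame beside the red magnet and the left stand, and will check both in close crops.

```bash
python3 - <<'E'
import cv2,numpy as np
t=cv2.imread("pics/top0.png");s=cv2.imread("pics/side0.png")
a=cv2.resize(t[115:245,165:325],(800,650),interpolation=cv2.INTER_CUBIC)
cv2.imwrite("pics/topc.png",cv2.resize(t[115:235,225:325],(500,600),interpolation=cv2.INTER_CUBIC))  # x5
cv2.imwrite("pics/sidec.png",cv2.resize(s[175:310,190:350],(711,600),interpolation=cv2.INTER_CUBIC)) # x4.444
E
```

```text
(no output)
```

View pics/topc.png

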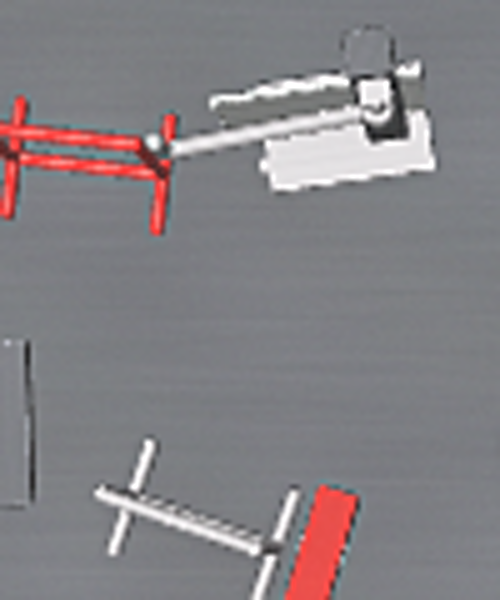

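View pics/sidec.png

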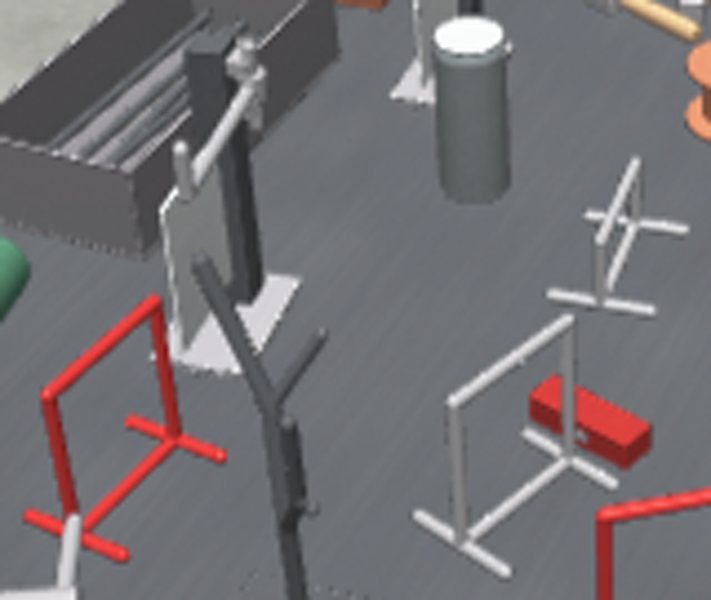

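The crops confirm the steel tall frame: top bar ends at crop (97,491) and (275,548) from the top, and (452,402) and (570,320) from the side, with the red magnet beside it. The long hook runs from its hinge at crop (375,105) to a turned-up end at (152,143), which points over the red look-alike.

```bash
cat > h.py <<'E'
import numpy as np
from cell import *
from scipy.spatial.transform import Rotation as R
def ray(n,u,v):
    c=camera_info(n);T=c["world_from_camera"]
    return T[:3,3],T[:3,:3]@np.array([(u-c["cx"])/c["fx"],(v-c["cy"])/c["fy"],1])
def onz(n,u,v,z):
    o,d=ray(n,u,v);return (o+d*(z-o[2])/d[2]).round(1)
def tri(p,q):
    (a,d),(b,e)=ray("top",*p),ray("side",*q)
    s=np.linalg.lstsq(np.c_[d,-e],b-a,rcond=None)[0]
    P,Q=a+d*s[0],b+e*s[1];return ((P+Q)/2).round(1),np.linalg.norm(P-Q).round(1)
def st():
    o=get_obs();r=R.from_rotvec(o["tcp_rot"])
    print(o["time"],o["tool_pos"].round(1),"gap",round(o["finger_gap"]*85.4,1),"F",o["ft_force"].round(1),"g",round(o["grasp_force"],1));print(r.as_matrix().round(3),o["joint_positions"].round(2))
    return o["tool_pos"],r
E
python3 - <<'E'
from h import *
t=lambda u,v:(225+(u+.5)/5-.5,115+(v+.5)/5-.5)
s=lambda u,v:(190+(u+.5)/4.444-.5,175+(v+.5)/4.444-.5)
for name,p,q,z in [("barL",(97,491),(452,402),130),("barR",(275,548),(570,320),130),("tip",(152,143),(181,145),247),("hinge",(375,105),(243,75),212)]:
    print(name,onz("top",*t(*p),z),onz("side",*s(*q),z),tri(t(*p),s(*q)))
print("arm",onz("top",*t(180,150),212),onz("top",*t(350,113),212))
print("redfr top",[onz("top",*t(*p),130) for p in[(0,130),(140,145)]],[onz("top",*t(*p),5) for p in[(170,115),(157,232),(20,98),(8,215)]])
print("magnet",[onz("top",*t(*p),25) for p in[(320,485),(357,495)]])
print("feet",[onz("top",*t(*p),5) for p in[(150,440),(112,555),(293,490),(255,600)]])
print("branch plate",onz("top",231,182,12),onz("top",231,216,12),onz("top",204,182,12))
print("branch top side?",[onz("top",u,v,z) for u,v,z in[(203,178,290),(184,211,200),(215,190,250)]])
print("tin",onz("top",363,163,150));st()
E
```

```text
barL [415.4 318.7 130. ] [416.9 316.1 130. ] (array([415.6, 318.3, 132.2]), np.float64(0.4))
barR [378.6 198.8 130. ] [378.8 210.5 130. ] (array([380.7, 200.5, 121.9]), np.float64(4.5))
tip [630.2 268.1 247. ] [632.4 270.  247. ] (array([631.6, 268.9, 246.3]), np.float64(2.8))
hinge [662.2 131.4 212. ] [671.2 129.6 212. ] (array([664.9, 132.8, 214.8]), np.float64(7.1))
arm [632.  255.5 212. ] [656.9 147.3 212. ]
redfr top [array([658.6, 389.2, 130. ]), array([649.3, 294.3, 130. ])] [array([693.5, 292.9,   5. ]), array([607.3, 300.8,   5. ]), array([705., 403.,   5.]), array([618.7, 409.9,   5. ])]
magnet [array([423.5, 177.6,  25. ]), array([416.7, 151. ,  25. ])]
feet [array([455.4, 303. ,   5. ]), array([371.8, 329. ,   5. ]), array([420.2, 198.7,   5. ]), array([340.4, 224.9,   5. ])]
branch plate [528.9 388.9  12. ] [405.8 386.2  12. ] [527.9 486.8  12. ]
branch top side? [array([515.5, 415.9, 290. ]), array([417.8, 498.2, 200. ]), array([482.5, 388.6, 250. ])]
tin [584.5 -77.  150. ]
0.1 [ 148.5 -632.3  230.3] gap 85.4 F [1.2 0.6 0.3] g 0.0
[[ 0.973  0.229 -0.001]
 [ 0.229 -0.973  0.002]
 [-0.    -0.002 -1.   ]] [ 1.35  0.32 -0.07  1.45  0.02  1.37 -0.06]
```

```bash
cat >> h.py <<'E'
def plan(*wps,grip=0.0854,step=45,turn=8):
    """wps: (x,y,z,yaw_deg of tool y); prints rows from the measured pose, tool kept pointing down"""
    p,r=st()
    for x,y,z,a in wps:
        ty=np.array([np.cos(np.radians(a)),np.sin(np.radians(a)),0]);tz=np.array([0,0,-1.]);
        G=R.from_matrix(np.c_[np.cross(ty,tz),ty,tz])
        g=np.array([x,y,z]);w=(r.inv()*G).as_rotvec()
        n=max(1,int(np.ceil(max(np.linalg.norm(g-p)/step,np.degrees(np.linalg.norm(w))/turn))))
        p0=p
        print("->",(x,y,z,a))
        rows=[]
        for i in range(n):
            d=r.inv().apply((g-p0)/n)/1000; rows.append([grip]+d.round(4).tolist()+np.degrees(w/n).round(2).tolist()); r=r*R.from_rotvec(w/n)
        for i in range(0,n,5): print(str(rows[i:i+5]).replace(" ",""))
        p=g
E
python3 - <<'E'
from h import *
print(tri((585,172),(362,80)),tri((585,285),(418,92)))
plan((180,-640,480,-76.7),(560,-450,480,-40),(720,-60,450,-5),(674,233,330,8.5),grip=0)
E
```

```text
(array([ 542. , -701. ,  340.8]), np.float64(5.7)) (array([ 252.9, -680.3,  338. ]), np.float64(78.1))
0.1 [ 148.5 -632.3  230.3] gap 85.4 F [1.2 0.6 0.3] g 0.0
[[ 0.973  0.229 -0.001]
 [ 0.229 -0.973  0.002]
 [-0.    -0.002 -1.   ]] [ 1.35  0.32 -0.07  1.45  0.02  1.37 -0.06]
-> (180, -640, 480, -76.7)
[[0,0.0048,0.0024,-0.0416,-0.02,0.0,-0.01],[0,0.0048,0.0024,-0.0416,-0.02,0.0,-0.01],[0,0.0048,0.0024,-0.0416,-0.02,0.0,-0.01],[0,0.0048,0.0024,-0.0416,-0.02,0.0,-0.01],[0,0.0048,0.0024,-0.0416,-0.02,0.0,-0.01]]
[[0,0.0048,0.0024,-0.0416,-0.02,0.0,-0.01]]
-> (560, -450, 480, -40)
[[0,0.0414,-0.0097,-0.0,0.0,0.0,-3.67],[0,0.0419,-0.0071,-0.0,0.0,0.0,-3.67],[0,0.0423,-0.0044,-0.0,0.0,0.0,-3.67],[0,0.0425,-0.0017,-0.0,0.0,0.0,-3.67],[0,0.0425,0.001,-0.0,0.0,0.0,-3.67]]
[[0,0.0423,0.0038,-0.0,0.0,0.0,-3.67],[0,0.042,0.0065,-0.0,0.0,0.0,-3.67],[0,0.0415,0.0091,-0.0,0.0,0.0,-3.67],[0,0.0408,0.0118,-0.0,0.0,0.0,-3.67],[0,0.04,0.0144,-0.0,0.0,0.0,-3.67]]
-> (720, -60, 450, -5)
[[0,0.0402,-0.0128,0.003,-0.0,-0.0,-3.5],[0,0.0409,-0.0103,0.003,-0.0,-0.0,-3.5],[0,0.0414,-0.0078,0.003,-0.0,-0.0,-3.5],[0,0.0418,-0.0053,0.003,-0.0,-0.0,-3.5],[0,0.0421,-0.0027,0.003,-0.0,-0.0,-3.5]]
[[0,0.0422,-0.0001,0.003,-0.0,-0.0,-3.5],[0,0.0421,0.0024,0.003,-0.0,-0.0,-3.5],[0,0.0419,0.005,0.003,-0.0,-0.0,-3.5],[0,0.0415,0.0075,0.003,-0.0,-0.0,-3.5],[0,0.0409,0.0101,0.003,-0.0,-0.0,-3.5]]
-> (674, 233, 330, 8.5)
[[0,0.036,-0.0089,0.015,-0.0,-0.0,-1.69],[0,0.0362,-0.0079,0.015,-0.0,-0.0,-1.69],[0,0.0364,-0.0068,0.015,-0.0,-0.0,-1.69],[0,0.0366,-0.0057,0.015,-0.0,-0.0,-1.69],[0,0.0368,-0.0046,0.015,-0.0,-0.0,-1.69]]
[[0,0.0369,-0.0035,0.015,-0.0,-0.0,-1.69],[0,0.037,-0.0025,0.015,-0.0,-0.0,-1.69],[0,0.037,-0.0014,0.015,-0.0,-0.0,-1.69]]
```

```bash

python3 -m pendant '[[0,0,0,-0.045,0,0,0],[0,0,0,-0.045,0,0,0],[0,0,0,-0.045,0,0,0],[0,0,0,-0.045,0,0,0],[0,0,0,-0.045,0,0,0]]'
python3 -m pendant '[[0,0.042,-0.01,0,0,0,-3.7],[0,0.042,-0.007,0,0,0,-3.7],[0,0.042,-0.004,0,0,0,-3.7],[0,0.042,-0.002,0,0,0,-3.7],[0,0.042,0.001,0,0,0,-3.7]]'
python3 -m pendant '[[0,0.042,0.004,0,0,0,-3.7],[0,0.042,0.006,0,0,0,-3.7],[0,0.042,0.009,0,0,0,-3.7],[0,0.041,0.012,0,0,0,-3.7],[0,0.04,0.014,0,0,0,-3.7]]'
python3 - <<'E'
from h import *
plan((730,-60,450,-5),(674,233,330,8.5),grip=0)
E
```

```text
time: 0.6
tool_pos: [148.5, -632.3, 457.8]
tcp_rot: [-3.12, -0.362, 0.0]
ft_force: [-0.4, -0.8, 0.8]
finger_gap: 0.147
grasp_force: 0.0
time: 1.1
tool_pos: [339.6, -537.0, 455.9]
tcp_rot: [-3.02, -0.862, 0.0]
ft_force: [1.1, -1.7, 0.2]
finger_gap: -0.003
grasp_force: 0.0
time: 1.6
tool_pos: [529.3, -441.0, 455.8]
tcp_rot: [-2.842, -1.336, 0.001]
ft_force: [0.8, -0.0, 0.8]
finger_gap: -0.001
grasp_force: 0.0
1.6 [ 529.3 -441.   455.8] gap -0.1 F [ 0.8 -0.   0.8] g 0.0
[[ 0.638  0.77  -0.001]
 [ 0.77  -0.638  0.   ]
 [-0.    -0.001 -1.   ]] [ 0.83  0.45 -0.32  0.85  0.14  1.86 -0.11]
-> (730, -60, 450, -5)
[[0,0.0421,-0.0088,0.0006,-0.0,-0.0,-3.46],[0,0.0426,-0.0063,0.0006,-0.0,-0.0,-3.46],[0,0.0429,-0.0037,0.0006,-0.0,-0.0,-3.46],[0,0.043,-0.0011,0.0006,-0.0,-0.0,-3.46],[0,0.043,0.0015,0.0006,-0.0,-0.0,-3.46]]
[[0,0.0429,0.0041,0.0006,-0.0,-0.0,-3.46],[0,0.0425,0.0067,0.0006,-0.0,-0.0,-3.46],[0,0.0421,0.0092,0.0006,-0.0,-0.0,-3.46],[0,0.0414,0.0118,0.0006,-0.0,-0.0,-3.46],[0,0.0406,0.0142,0.0006,-0.0,-0.0,-3.46]]
-> (674, 233, 330, 8.5)
[[0,0.0359,-0.0102,0.015,0.0,0.0,-1.69],[0,0.0362,-0.0091,0.015,0.0,0.0,-1.69],[0,0.0364,-0.008,0.015,0.0,0.0,-1.69],[0,0.0366,-0.007,0.015,0.0,0.0,-1.69],[0,0.0368,-0.0059,0.015,0.0,0.0,-1.69]]
[[0,0.037,-0.0048,0.015,0.0,0.0,-1.69],[0,0.0371,-0.0037,0.015,0.0,0.0,-1.69],[0,0.0372,-0.0026,0.015,0.0,0.0,-1.69]]
```

```bash

python3 -m pendant '[[0,0.042,-0.009,0.01,0,0,-3.5],[0,0.043,-0.006,0.01,0,0,-3.5],[0,0.043,-0.004,0.01,0,0,-3.5],[0,0.043,-0.001,0.01,0,0,-3.5],[0,0.043,0.001,0.01,0,0,-3.5]]'
python3 -m pendant '[[0,0.043,0.004,0.01,0,0,-3.5],[0,0.043,0.007,0.01,0,0,-3.5],[0,0.042,0.009,0.01,0,0,-3.5],[0,0.041,0.012,0.01,0,0,-3.5],[0,0.041,0.014,0.01,0,0,-3.5]]'
python3 - <<'E'
from h import *
plan((676,233,330,8.5),(676,233,192,8.5),grip=0)
E
```

```text
time: 2.1
tool_pos: [628.7, -249.5, 405.3]
tcp_rot: [-2.606, -1.753, 0.001]
ft_force: [0.4, -0.8, -0.1]
finger_gap: 0.005
grasp_force: 0.0
time: 2.6
tool_pos: [728.8, -58.7, 355.3]
tcp_rot: [-2.31, -2.129, 0.002]
ft_force: [0.8, 0.9, 0.0]
finger_gap: -0.002
grasp_force: 0.0
2.6 [728.8 -58.7 355.3] gap -0.2 F [0.8 0.9 0. ] g 0.0
[[ 0.081  0.997 -0.001]
 [ 0.997 -0.081 -0.   ]
 [-0.001 -0.001 -1.   ]] [ 0.34  0.54 -0.53  0.96  0.27  1.7  -0.17]
-> (676, 233, 330, 8.5)
[[0,0.0409,-0.0109,0.0036,-0.01,0.0,-1.88],[0,0.0413,-0.0096,0.0036,-0.01,0.0,-1.88],[0,0.0415,-0.0082,0.0036,-0.01,0.0,-1.88],[0,0.0418,-0.0068,0.0036,-0.01,0.0,-1.88],[0,0.042,-0.0055,0.0036,-0.01,0.0,-1.88]]
[[0,0.0422,-0.0041,0.0036,-0.01,0.0,-1.88],[0,0.0423,-0.0027,0.0036,-0.01,0.0,-1.88]]
-> (676, 233, 192, 8.5)
[[0,-0.0,0.0,0.0345,-0.0,-0.0,0.0],[0,-0.0,0.0,0.0345,-0.0,-0.0,0.0],[0,-0.0,0.0,0.0345,-0.0,-0.0,0.0],[0,-0.0,0.0,0.0345,-0.0,-0.0,0.0]]
```

```bash

python3 -m pendant '[[0,0.041,-0.011,0.004,0,0,-1.9],[0,0.041,-0.009,0.004,0,0,-1.9],[0,0.042,-0.008,0.004,0,0,-1.9],[0,0.042,-0.007,0.004,0,0,-1.9],[0,0.042,-0.005,0.004,0,0,-1.9]]'
python3 -m pendant '[[0,0.042,-0.004,0.003,0,0,-1.9],[0,0.042,-0.003,0.003,0,0,-1.9],[0,0,0,0.045,0,0,0],[0,0,0,0.035,0,0,0]]'
python3 - <<'E'
from h import *
import cv2
plan((676,233,192,8.5),grip=0)
t=capture("top")
cv2.imwrite("pics/t1.png",cv2.resize(t[100:200,210:330],(720,600),interpolation=cv2.INTER_CUBIC))
E
```

```text
time: 3.1
tool_pos: [691.2, 150.5, 335.6]
tcp_rot: [-2.126, -2.312, 0.001]
ft_force: [0.4, 0.6, -0.0]
finger_gap: -0.004
grasp_force: 0.0
time: 3.5
tool_pos: [675.3, 234.8, 248.7]
tcp_rot: [-2.044, -2.385, -0.0]
ft_force: [-0.0, -1.0, -0.9]
finger_gap: -0.001
grasp_force: 0.0
3.5 [675.3 234.8 248.7] gap -0.1 F [-0.  -1.  -0.9] g 0.0
[[-0.153  0.988 -0.   ]
 [ 0.988  0.153  0.001]
 [ 0.001 -0.    -1.   ]] [ 0.04  0.53 -0.64  1.22  0.31  1.49 -0.4 ]
-> (676, 233, 192, 8.5)
[[0,-0.001,0.0002,0.0283,-0.0,-0.02,0.14],[0,-0.0009,0.0002,0.0283,-0.0,-0.02,0.14]]
```

View pics/t1.png

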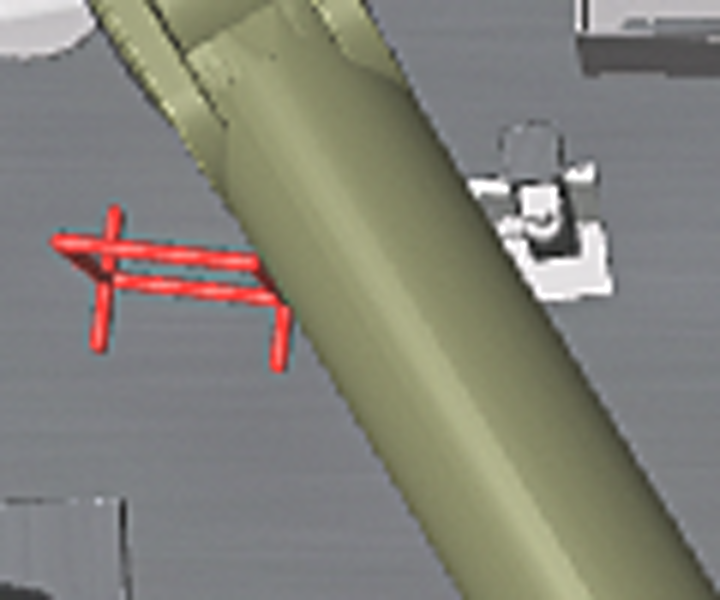

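The top view is blocked by the arm. The hinge is still visible at about (540,215) in the crop, and nothing has been touched. I'll descend behind the hook and start pulling.

```bash

python3 -m pendant '[[0,0,0,0.02,0,0,0],[0,0,0,0.02,0,0,0],[0,0,0,0.016,0,0,0],[0,0,0,0,0,0,0]]'
python3 - <<'E'
from h import *
import cv2
t=capture("side")
cv2.imwrite("pics/s1.png",cv2.resize(t[120:320,180:420],(720,600),interpolation=cv2.INTER_CUBIC))
H=np.array([662.4,132.1])
W=[]
for th,d in[(.226,21),(.5,20),(.8,19),(1.1,18),(1.4,17),(1.72,16)]:
    p=H+92*np.array([-np.sin(th),np.cos(th)])+d*np.array([np.cos(th),np.sin(th)])
    W.append((p[0].round(1),p[1].round(1),192,8.5))
plan(*W,grip=0,step=12)
E
```

```text
time: 3.95
tool_pos: [675.5, 230.7, 191.6]
tcp_rot: [-2.049, -2.378, 0.007]
ft_force: [-0.7, -0.1, 1.4]
finger_gap: -0.001
grasp_force: 0.0
4.0 [676.2 231.2 193.3] gap 0.2 F [-0.5 -0.4 -0.1] g 0.0
[[-0.148  0.989 -0.002]
 [ 0.989  0.148 -0.001]
 [-0.001 -0.002 -1.   ]] [ 0.05  0.55 -0.63  1.3   0.32  1.39 -0.41]
-> (np.float64(662.3), np.float64(226.5), 192, 8.5)
[[0,-0.0013,-0.0072,0.0007,-0.06,0.02,-0.0],[0,-0.0013,-0.0072,0.0007,-0.06,0.02,-0.0]]
-> (np.float64(635.8), np.float64(222.4), 192, 8.5)
[[0,-0.0,-0.0089,0.0,-0.0,0.0,-0.0],[0,-0.0,-0.0089,0.0,-0.0,0.0,-0.0],[0,-0.0,-0.0089,0.0,-0.0,0.0,-0.0]]
-> (np.float64(609.6), np.float64(209.8), 192, 8.5)
[[0,-0.0029,-0.0093,-0.0,0.0,0.0,-0.0],[0,-0.0029,-0.0093,-0.0,0.0,0.0,-0.0],[0,-0.0029,-0.0093,-0.0,0.0,0.0,-0.0]]
-> (np.float64(588.6), np.float64(189.9), 192, 8.5)
[[0,-0.0055,-0.0079,-0.0,-0.0,-0.0,-0.0],[0,-0.0055,-0.0079,-0.0,-0.0,-0.0,-0.0],[0,-0.0055,-0.0079,-0.0,-0.0,-0.0,-0.0]]
-> (np.float64(574.6), np.float64(164.5), 192, 8.5)
[[0,-0.0077,-0.0059,-0.0,0.0,-0.0,-0.0],[0,-0.0077,-0.0059,-0.0,0.0,-0.0,-0.0],[0,-0.0077,-0.0059,-0.0,0.0,-0.0,-0.0]]
-> (np.float64(569.0), np.float64(134.2), 192, 8.5)
[[0,-0.0097,-0.0033,0.0,-0.0,0.0,-0.0],[0,-0.0097,-0.0033,0.0,-0.0,0.0,-0.0],[0,-0.0097,-0.0033,0.0,-0.0,0.0,-0.0]]
```

View pics/s1.png

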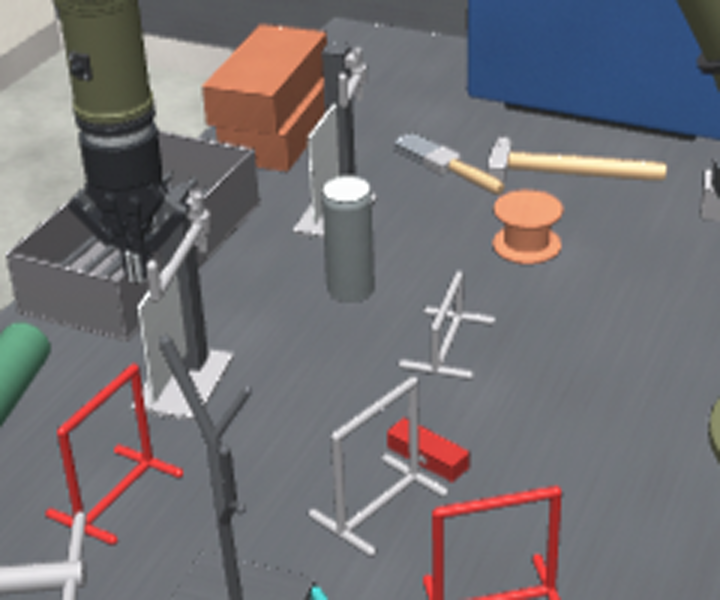

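The fingertips are at crop (135,275), just behind the hook arm, which runs from (160,285) to (200,225) and is clear of the plate. Now I'll swing it.

```bash

python3 -m pendant '[[0,-0.001,-0.007,0,0,0,0],[0,-0.001,-0.007,0,0,0,0],[0,0,-0.009,0,0,0,0],[0,0,-0.009,0,0,0,0],[0,0,-0.009,0,0,0,0]]'
python3 -m pendant '[[0,-0.003,-0.009,0,0,0,0],[0,-0.003,-0.009,0,0,0,0],[0,-0.003,-0.009,0,0,0,0],[0,-0.0055,-0.008,0,0,0,0],[0,-0.0055,-0.008,0,0,0,0]]'
python3 -m pendant '[[0,-0.0055,-0.008,0,0,0,0],[0,-0.0077,-0.006,0,0,0,0],[0,-0.0077,-0.006,0,0,0,0],[0,-0.0077,-0.006,0,0,0,0]]'
python3 - <<'E'
from h import *
import cv2
plan((569,134,192,8.5),grip=0,step=10)
E
```

```text
time: 4.5
tool_pos: [636.7, 222.9, 195.3]
tcp_rot: [2.05, 2.377, 0.002]
ft_force: [3.8, -0.8, 1.0]
finger_gap: 0.0
grasp_force: 1.6
time: 5.0
tool_pos: [596.0, 197.7, 194.3]
tcp_rot: [-2.049, -2.38, -0.001]
ft_force: [4.2, 0.2, -0.8]
finger_gap: 0.003
grasp_force: 1.5
time: 5.4
tool_pos: [574.7, 165.2, 194.0]
tcp_rot: [-2.05, -2.38, -0.0]
ft_force: [2.8, 1.5, -0.3]
finger_gap: -0.001
grasp_force: 1.5
5.4 [574.7 165.2 194. ] gap -0.1 F [ 2.8  1.5 -0.3] g 1.5
[[-0.148  0.989 -0.001]
 [ 0.989  0.148  0.001]
 [ 0.001 -0.    -1.   ]] [ 0.24  0.3  -0.67  1.62  0.19  1.29 -0.32]
-> (569, 134, 192, 8.5)
[[0,-0.0075,-0.0026,0.0005,-0.01,-0.01,0.01],[0,-0.0075,-0.0026,0.0005,-0.01,-0.01,0.01],[0,-0.0075,-0.0026,0.0005,-0.01,-0.01,0.01],[0,-0.0075,-0.0026,0.0005,-0.01,-0.01,0.01]]
```

```bash

python3 -m pendant '[[0,-0.0075,-0.0025,0,0,0,0],[0,-0.0075,-0.0025,0,0,0,0],[0,-0.0075,-0.0025,0,0,0,0]]'
python3 -m pendant '[[0,-0.003,-0.0005,0,0,0,0],[0,-0.003,-0.0005,0,0,0,0]]'
python3 -m pendant '[[0,-0.0025,0,0,0,0,0],[0,-0.0025,0,0,0,0,0]]'

```

```text
time: 5.7
tool_pos: [570.9, 141.9, 194.1]
tcp_rot: [-2.049, -2.38, -0.0]
ft_force: [2.6, 3.2, -0.7]
finger_gap: 0.0
grasp_force: 1.5
time: 5.9
tool_pos: [570.9, 135.9, 194.1]
tcp_rot: [-2.05, -2.38, 0.0]
ft_force: [1.9, 2.9, -1.4]
finger_gap: -0.001
grasp_force: 1.4
time: 6.1
tool_pos: [571.1, 133.6, 194.1]
tcp_rot: [-2.046, -2.38, -0.003]
ft_force: [-0.1, 8.8, -2.4]
finger_gap: -0.0
grasp_force: 4.6
```

The stop is reached (force jumped to about 9 N). I'll back off, lift and move towards the frame, checking the hook on the way.

```bash

python3 -m pendant '[[0,0.012,0,0,0,0,0],[0,0.008,0,-0.01,0,0,0],[0,0,0,-0.045,0,0,0],[0,0,0,-0.045,0,0,0],[0,0,0,-0.03,0,0,0]]'
python3 - <<'E'
from h import *
plan((430,250,300,-17.8))
E
```

```text
time: 6.6
tool_pos: [569.2, 151.4, 328.5]
tcp_rot: [2.048, 2.379, 0.003]
ft_force: [0.1, 0.6, -0.3]
finger_gap: -0.002
grasp_force: 0.0
6.6 [569.2 151.4 328.5] gap -0.1 F [ 0.1  0.6 -0.3] g 0.0
[[-0.149  0.989  0.004]
 [ 0.989  0.149 -0.001]
 [-0.001  0.003 -1.   ]] [ 0.27  0.22 -0.68  1.43  0.14  1.54 -0.26]
-> (430, 250, 300, -17.8)
[[0.0854,0.0296,-0.0308,0.007,0.05,0.01,6.59],[0.0854,0.0258,-0.0339,0.007,0.05,0.01,6.59],[0.0854,0.0218,-0.0367,0.0071,0.05,0.01,6.59],[0.0854,0.0174,-0.0389,0.0071,0.05,0.01,6.59]]
```

```bash

python3 -m pendant '[[0.05,0.03,-0.031,0.007,0,0,6.6],[0.05,0.026,-0.034,0.007,0,0,6.6],[0.05,0.022,-0.037,0.007,0,0,6.6],[0.05,0.017,-0.039,0.007,0,0,6.6]]'
python3 - <<'E'
from h import *
import cv2
a=capture("side")[160:310,180:360];b=capture("top")[110:240,225:325]
cv2.imwrite("pics/c2.png",np.hstack([cv2.resize(a,(480,400),interpolation=cv2.INTER_CUBIC)[:, :],cv2.resize(b,(308,400),interpolation=cv2.INTER_CUBIC)]))
plan((407,292.5,180,-17.8),grip=.05)
E
```

```text
time: 7.0
tool_pos: [427.2, 251.0, 296.9]
tcp_rot: [2.542, 1.843, 0.0]
ft_force: [0.1, 1.2, 0.9]
finger_gap: 0.583
grasp_force: 0.0
7.1 [423.3 254.9 297. ] gap 50.2 F [-0.2  0.1  0.5] g 0.0
[[ 0.299  0.954 -0.   ]
 [ 0.954 -0.299 -0.002]
 [-0.002  0.    -1.   ]] [ 0.17 -0.01 -0.75  1.7  -0.01  1.45 -0.88]
-> (407, 292.5, 180, -17.8)
[[0.05,0.0104,-0.0089,0.039,0.01,0.03,0.13],[0.05,0.0104,-0.009,0.039,0.01,0.03,0.13],[0.05,0.0103,-0.009,0.039,0.01,0.03,0.13]]
```

View pics/c2.png

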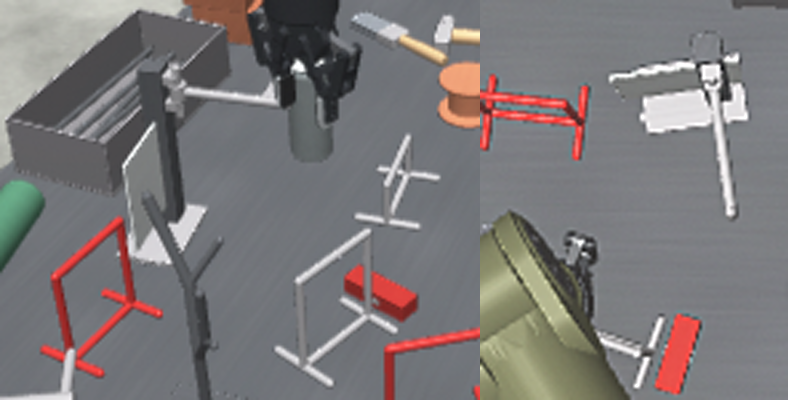

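The hook now stands square to its plate. In the top crop its arm runs from (711,75) to the end at (731,212), and the frame is untouched. Next I refine the arm line and descend to the bar.

```bash

python3 - <<'E'
from h import *
t=lambda u,v:(225+(u-480+.5)/3.077-.5,110+(v+.5)/3.077-.5)
print("tip",onz("top",*t(731,212),247),"arm",onz("top",*t(728,195),212),onz("top",*t(714,100),212))
E
python3 -m pendant '[[0.05,0.01,-0.009,0.039,0,0,0],[0.05,0.01,-0.009,0.039,0,0,0],[0.05,0.01,-0.009,0.035,0,0,0],[0.05,0,0,0,0,0,0]]'
python3 - <<'E'
from h import *
import cv2
a=capture("side")[210:330,240:360]
cv2.imwrite("pics/c3.png",cv2.resize(a,(600,600),interpolation=cv2.INTER_CUBIC))
plan((407,292.5,111,-17.8),grip=.05)
E
```

```text
tip [521.2 107.  247. ] arm [542.3 111.8 212. ] [641.1 127.6 212. ]
time: 7.5
tool_pos: [408.9, 286.5, 179.9]
tcp_rot: [-2.535, -1.854, 0.013]
ft_force: [0.2, 0.3, 0.1]
finger_gap: 0.584
grasp_force: 0.0
7.55 [411.1 286.5 182.5] gap 50.0 F [ 0.3 -0.6  1.2] g 0.0
[[ 0.304  0.953 -0.003]
 [ 0.953 -0.304 -0.002]
 [-0.003 -0.003 -1.   ]] [ 0.11  0.09 -0.8   1.85  0.07  1.23 -1.02]
-> (407, 292.5, 111, -17.8)
[[0.05,0.0023,-0.0028,0.0357,-0.07,0.09,0.04],[0.05,0.0023,-0.0028,0.0357,-0.07,0.09,0.04]]
```

View pics/c3.png

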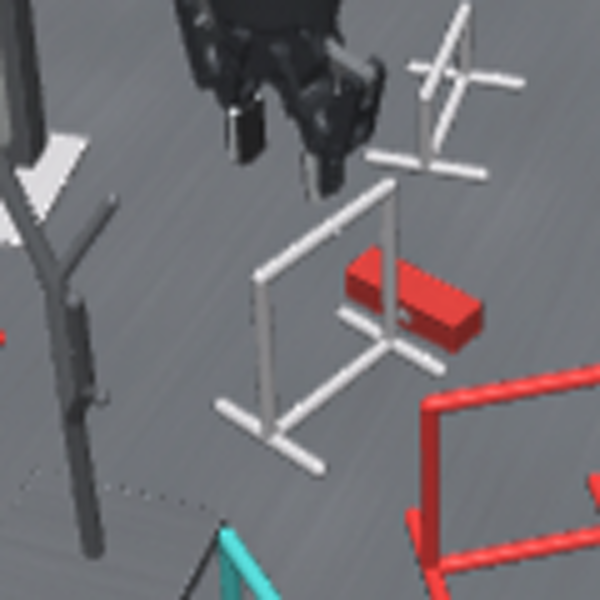

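The bar runs from crop (257,277) to (393,182), and the open fingertips at (245,160) and (325,195) straddle its line from above. I'll check the numbers before closing.

```bash

python3 - <<'E'
from h import *
s=lambda u,v:(240+(u+.5)/5-.5,210+(v+.5)/5-.5)
L=onz("side",*s(257,275),132);Rr=onz("side",*s(395,182),132)
print("bar",L,Rr,(L+Rr)/2,np.linalg.norm(L-Rr),np.degrees(np.arctan2(*(L-Rr)[1::-1])))
print("uprights base",onz("side",*s(268,434),5),onz("side",*s(391,343),5))
print("fingers",onz("side",*s(245,158),190),onz("side",*s(325,193),190))
E
```

```text
bar [417.6 316.7 132. ] [376.9 209.2 132. ] [397.25 262.95 132.  ] 114.94668329273361 69.2631011742678
uprights base [417.5 314.6   5. ] [379.6 213.2   5. ]
fingers [436.1 287.7 190. ] [380.9 299.6 190. ]
```

```bash

python3 -m pendant '[[0.05,0.0035,-0.0025,0.036,0,0,0.8],[0.05,0.0035,-0.0025,0.036,0,0,0],[0.05,0,0,0,0,0,0]]'
python3 -m pendant '[[0,0,0,0,0,0,0],[0,0,0,0,0,0,0],[0,0,0,0,0,0,0],[0,0,0,0,0,0,0],[0,0,0,0,0,0,0]]'
python3 - <<'E'
from h import *
st()
E
```

```text
time: 7.85
tool_pos: [409.1, 293.4, 109.8]
tcp_rot: [-2.552, -1.831, 0.008]
ft_force: [-0.4, -0.4, 0.0]
finger_gap: 0.586
grasp_force: 0.0
time: 8.35
tool_pos: [410.7, 296.3, 113.6]
tcp_rot: [2.552, 1.832, 0.005]
ft_force: [-2.2, -0.7, 6.7]
finger_gap: 0.092
grasp_force: 58.6
8.35 [410.7 296.3 113.6] gap 7.9 F [-2.2 -0.7  6.7] g 58.6
[[ 0.32   0.947  0.003]
 [ 0.947 -0.32   0.001]
 [ 0.002  0.002 -1.   ]] [ 0.07  0.18 -0.8   1.92  0.15  1.09 -1.12]
```

```bash

python3 -m pendant '[[0,0,0,-0.01,0,0,0],[0,0,0,-0.02,0,0,0],[0,0,0,-0.03,0,0,0],[0,0,0,-0.03,0,0,0],[0,0,0,-0.03,0,0,0]]'
python3 -m pendant '[[0,0,0,-0.02,0,0,0],[0,0,0,-0.01,0,0,0],[0,0,0,0,0,0,0]]'
python3 - <<'E'
from h import *
import cv2
cv2.imwrite("pics/s4.png",capture("side"))
a=cv2.imread("pics/s4.png")[150:310,240:400]
cv2.imwrite("pics/c4.png",cv2.resize(a,(600,600),interpolation=cv2.INTER_CUBIC))
plan((447,132,262,9.1),grip=0,step=25,turn=4)
E
```

```text
time: 8.85
tool_pos: [409.6, 294.7, 232.7]
tcp_rot: [2.552, 1.831, -0.0]
ft_force: [0.6, 0.2, -3.8]
finger_gap: 0.094
grasp_force: 58.7
time: 9.15
tool_pos: [410.4, 295.3, 262.5]
tcp_rot: [2.552, 1.831, 0.003]
ft_force: [0.0, 0.4, -3.9]
finger_gap: 0.092
grasp_force: 58.8
9.2 [409.8 294.9 261.1] gap 8.0 F [ 0.3 -0.4 -4.5] g 58.8
[[ 0.32   0.947  0.   ]
 [ 0.947 -0.32  -0.   ]
 [-0.     0.    -1.   ]] [ 0.12  0.03 -0.81  1.73  0.03  1.38 -1.02]
-> (447, 132, 262, 9.1)
[[0,-0.0203,0.0125,-0.0001,0.0,0.0,-3.97],[0,-0.0212,0.011,-0.0001,0.0,0.0,-3.97],[0,-0.0219,0.0096,-0.0001,0.0,0.0,-3.97],[0,-0.0225,0.008,-0.0001,0.0,0.0,-3.97],[0,-0.023,0.0064,-0.0001,0.0,0.0,-3.97]]
[[0,-0.0234,0.0048,-0.0001,0.0,0.0,-3.97],[0,-0.0237,0.0032,-0.0001,0.0,0.0,-3.97]]
```

View pics/c4.png

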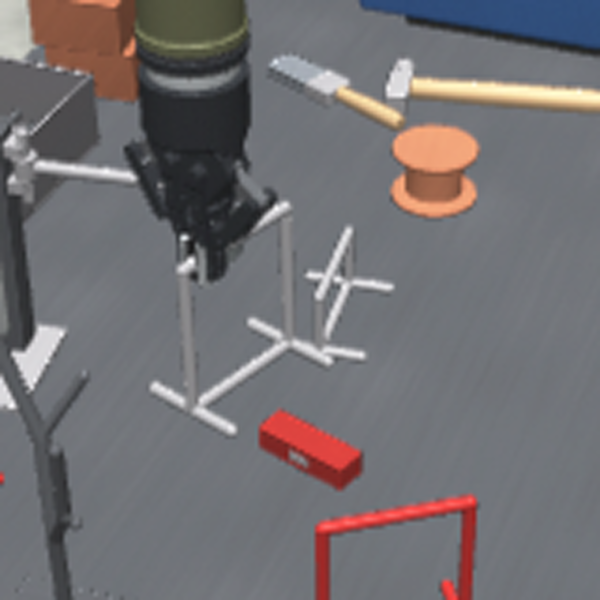

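The frame is lifted off and held upright. Its bar ends are at crop (184,267) and (287,207), the fingers are near the left end, and the magnet is unmoved.

```bash

python3 - <<'E'
from h import *
s=lambda u,v:(240+(u+.5)/3.75-.5,150+(v+.5)/3.75-.5)
u=np.array([.947**1*0+.32,.947]);tcp=np.array([410,295])
for nm,l,r,z in[("top",(184,266),(288,207),278),("bot",(192,408),(290,343),153)]:
    L=onz("side",*s(*l),z);Q=onz("side",*s(*r),z);m=(L+Q)/2
    print(nm,L,Q,m,np.linalg.norm(L-Q),"offset along bar",(tcp-m[:2])@u,"across",(tcp-m[:2])@np.array([.947,-.32]))
E
python3 -m pendant '[[0,-0.02,0.0125,0,0,0,-4],[0,-0.021,0.011,0,0,0,-4],[0,-0.022,0.0095,0,0,0,-4],[0,-0.0225,0.008,0,0,0,-4],[0,-0.023,0.0065,0,0,0,-4]]'
python3 -m pendant '[[0,-0.023,0.005,0,0,0,-4],[0,-0.024,0.003,0,0,0,-4],[0,0,0,0,0,0,0]]'
python3 - <<'E'
from h import *
st()
import cv2
cv2.imwrite("pics/s5.png",capture("side"));cv2.imwrite("pics/t5.png",capture("top"))
a=cv2.imread("pics/s5.png")[130:290,215:375];b=cv2.imread("pics/t5.png")[110:240,240:340]
cv2.imwrite("pics/c5.png",np.hstack([cv2.resize(a,(400,400),interpolation=cv2.INTER_CUBIC),cv2.resize(b,(308,400),interpolation=cv2.INTER_CUBIC)]))
E
```

```text
top [422.1 306.4 278. ] [382.3 207.8 278. ] [402.2 257.1 278. ] 106.32967600815867 offset along bar 38.38729999999996 across -4.741400000000036
bot [418.1 314.6 153. ] [380.  213.8 153. ] [399.05 264.2  153.  ] 107.76015033397087 offset along bar 32.671599999999955 across 0.5136500000000037
time: 9.7
tool_pos: [435.7, 177.7, 259.4]
tcp_rot: [-2.191, -2.249, 0.005]
ft_force: [-0.2, 0.1, -3.4]
finger_gap: 0.089
grasp_force: 58.7
time: 10.0
tool_pos: [447.3, 127.8, 259.2]
tcp_rot: [-2.039, -2.389, 0.007]
ft_force: [-0.7, -1.0, -4.4]
finger_gap: 0.091
grasp_force: 58.7
10.0 [447.3 127.8 259.2] gap 7.7 F [-0.7 -1.  -4.4] g 58.7
[[-0.157  0.988 -0.003]
 [ 0.988  0.157 -0.003]
 [-0.002 -0.004 -1.   ]] [ 0.3  -0.07 -0.6   1.82 -0.04  1.38 -0.13]
```

View pics/c5.png

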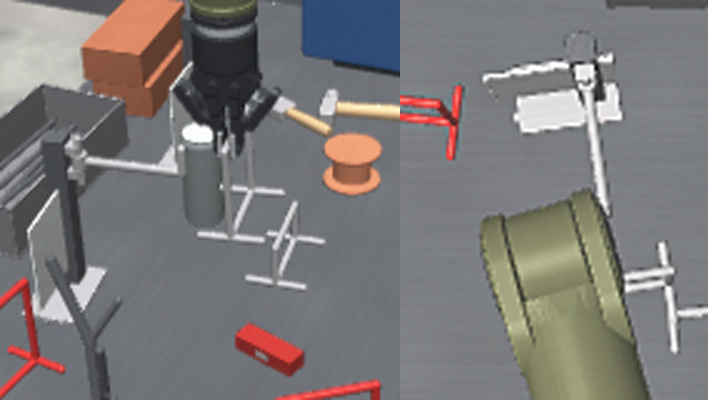

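Left half: the frame hangs upright just in front of the hook end, at about (180,165), clear of the low frame and tin. Right half: the right foot runs from (663,243) to (675,352), and the hook end is at (604,212).

```bash

python3 - <<'E'
from h import *
t=lambda u,v:(240+(u-400+.5)/3.08-.5,110+(v+.5)/3.077-.5)
f=[onz("top",*t(*p),150) for p in[(663,243),(675,352)]];m=sum(f)/2
b=np.array([-.158,.9875]);print(f,m,"mid",m[:2]+55*b)
print("bar R end",onz("top",*t(672,271),278), "mid",onz("top",*t(672,271),278)[:2]+60*b)
tcp=np.array([447.3,129.5]);print("off along bar",(tcp-(m[:2]+55*b))@b)
seat=np.array([661.5,131])+80*np.array([-.9875,-.158])
for o in(32,35,38): print(o,seat+o*b)
plan((577,154,261,9.1),grip=0,step=20)
E
```

```text
[array([497.9,  48.2, 150. ]), array([380.9,  34.1, 150. ])] [439.4   41.15 150.  ] mid [430.71    95.4625]
bar R end [460.6  39.3 278. ] mid [451.12  98.55]
off along bar 30.99081124999999
32 [577.444 149.96 ]
35 [576.97   152.9225]
38 [576.496 155.885]
10.1 [446.5 132.1 259.6] gap 7.8 F [-0.4  1.  -4.2] g 58.7
[[-0.16   0.987 -0.003]
 [ 0.987  0.16   0.   ]
 [ 0.001 -0.003 -1.   ]] [ 0.3  -0.07 -0.6   1.82 -0.04  1.38 -0.14]
-> (577, 154, 261, 9.1)
[[0,0.0001,0.0189,-0.0003,-0.03,-0.01,0.02],[0,0.0001,0.0189,-0.0003,-0.03,-0.01,0.02],[0,0.0001,0.0189,-0.0002,-0.03,-0.01,0.02],[0,0.0001,0.0189,-0.0002,-0.03,-0.01,0.02],[0,0.0001,0.0189,-0.0002,-0.03,-0.01,0.02]]
[[0,0.0001,0.0189,-0.0002,-0.03,-0.01,0.02],[0,0.0001,0.0189,-0.0002,-0.03,-0.01,0.02]]
```

```bash

python3 -m pendant '[[0,0,0.019,0,0,0,0],[0,0,0.019,0,0,0,0],[0,0,0.019,0,0,0,0],[0,0,0.019,0,0,0,0],[0,0,0.019,0,0,0,0]]'
python3 -m pendant '[[0,0,0.019,0,0,0,0],[0,0,0.019,0,0,0,0],[0,0,0,0,0,0,0]]'
python3 - <<'E'
from h import *
plan((577,152,201,9.1),grip=0,step=12)
import cv2
a=capture("side")[130:290,215:375];b=capture("top")[110:240,240:340]
cv2.imwrite("pics/c6.png",np.hstack([cv2.resize(a,(400,400),interpolation=cv2.INTER_CUBIC),cv2.resize(b,(308,400),interpolation=cv2.INTER_CUBIC)]))
E
```

```text
time: 10.6
tool_pos: [541.0, 149.5, 260.2]
tcp_rot: [-2.031, -2.395, 0.001]
ft_force: [-0.1, -0.2, -3.6]
finger_gap: 0.091
grasp_force: 58.7
time: 10.9
tool_pos: [579.8, 155.5, 259.5]
tcp_rot: [-2.031, -2.394, -0.001]
ft_force: [-0.1, 0.3, -3.5]
finger_gap: 0.089
grasp_force: 58.8
10.9 [579.8 155.5 259.5] gap 7.6 F [-0.1  0.3 -3.5] g 58.8
[[-0.163  0.987 -0.002]
 [ 0.987  0.163  0.002]
 [ 0.002 -0.001 -1.   ]] [ 0.21  0.26 -0.62  1.52  0.15  1.41 -0.25]
-> (577, 152, 201, 9.1)
[[0,-0.0006,-0.0007,0.0117,-0.01,-0.02,0.05],[0,-0.0006,-0.0007,0.0117,-0.01,-0.02,0.05],[0,-0.0006,-0.0007,0.0117,-0.01,-0.02,0.05],[0,-0.0006,-0.0007,0.0117,-0.01,-0.02,0.05],[0,-0.0006,-0.0007,0.0117,-0.01,-0.02,0.05]]
```

View pics/c6.png

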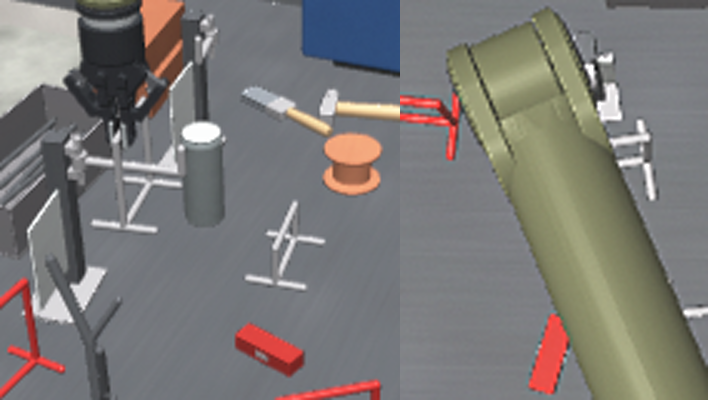

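The hook passes through the frame's opening; the right foot is at crop (642,122) to (654,198). That was picture 11, one over the limit of 10, so I'm viewing no more and will go by numbers.

```bash

python3 - <<'E'
from h import *
t=lambda u,v:(240+(u-400+.5)/3.08-.5,110+(v+.5)/3.077-.5)
f=[onz("top",*t(*p),151) for p in[(642,122),(654,198)]];m=sum(f)/2
b=np.array([-.158,.9875]);a=np.array([-.9875,-.158]);H=np.array([661.5,131])
for n,q in(("foot",m[:2]+55*b),("bar",onz("top",*t(647,137),276)[:2]+60*b)):
    print(n,q,"along arm",(q-H)@a,"lateral",(q-H)@b,"grasp off",(np.array([578.5,155])-q)@b)
print(np.linalg.norm(f[0]-f[1]))
E
python3 -m pendant '[[0,-0.001,0,0.012,0,0,0],[0,-0.001,0,0.012,0,0,0],[0,0,0,0.008,0,0,0],[0,0,0,0,0,0,0]]'
```

```text
foot [578.81   119.6125] along arm 83.45560000000006 lateral 1.819863750000006 grasp off 34.99413625
bar [583.82 124.55] along arm 77.72810000000005 lateral 5.904065000000006 grasp off 30.909934999999994
83.54759122799422
time: 11.4
tool_pos: [577.5, 151.5, 227.1]
tcp_rot: [-2.033, -2.393, 0.005]
ft_force: [0.0, -0.2, -3.8]
finger_gap: 0.089
grasp_force: 58.7
```

```bash

python3 -m pendant '[[0,-0.001,0,0.008,0,0,0],[0,-0.001,0,0.008,0,0,0],[0,0,0,0.004,0,0,0],[0,0,0,0,0,0,0]]'
python3 -m pendant '[[0,0,0,0.002,0,0,0],[0,0,0,0.001,0,0,0]]'
python3 -m pendant '[[0,0,0,0.001,0,0,0],[0,0,0,0.001,0,0,0]]'
python3 -m pendant '[[0,0,0,0.001,0,0,0],[0,0,0,0,0,0,0]]'
```

```text
time: 11.8
tool_pos: [578.8, 150.0, 208.3]
tcp_rot: [-2.033, -2.394, 0.002]
ft_force: [-0.1, 0.4, -3.6]
finger_gap: 0.092
grasp_force: 58.8
time: 12.0
tool_pos: [579.4, 150.4, 206.4]
tcp_rot: [2.033, 2.395, 0.001]
ft_force: [0.1, 1.1, -3.3]
finger_gap: 0.086
grasp_force: 58.8
time: 12.2
tool_pos: [579.4, 150.3, 204.4]
tcp_rot: [2.033, 2.394, 0.0]
ft_force: [0.1, 0.1, -5.1]
finger_gap: 0.089
grasp_force: 58.8
time: 12.4
tool_pos: [579.2, 150.2, 203.1]
tcp_rot: [-2.033, -2.395, 0.0]
ft_force: [-0.3, -0.2, -3.7]
finger_gap: 0.091
grasp_force: 58.8
```

```bash

python3 -m pendant '[[0,0,0,0.001,0,0,0],[0,0,0,0.001,0,0,0]]'
python3 -m pendant '[[0,0,0,0.001,0,0,0],[0,0,0,0,0,0,0]]'
python3 -m pendant '[[0,0,0,0.001,0,0,0],[0,0,0,0,0,0,0]]'
```

```text
time: 12.6
tool_pos: [579.3, 150.3, 201.3]
tcp_rot: [2.033, 2.395, -0.0]
ft_force: [-0.5, 0.2, -3.9]
finger_gap: 0.089
grasp_force: 58.8
time: 12.8
tool_pos: [579.3, 150.3, 200.2]
tcp_rot: [2.033, 2.395, -0.0]
ft_force: [-0.3, 0.6, -3.5]
finger_gap: 0.095
grasp_force: 58.8
time: 13.0
tool_pos: [579.3, 150.3, 199.7]
tcp_rot: [2.033, 2.394, 0.0]
ft_force: [-1.4, -1.0, -0.9]
finger_gap: 0.092
grasp_force: 59.0
```

```bash

python3 -m pendant '[[0,0,0,0.0005,0,0,0],[0,0,0,0,0,0,0],[0,0,0,0,0,0,0]]'
python3 -m pendant '[[0.014,0,0,0,0,0,0],[0.018,0,0,0,0,0,0],[0.024,0,0,0,0,0,0],[0.03,0,0,0,0,0,0],[0.03,0,0,0,0,0,0]]'
python3 - <<'E'
from h import *
import cv2
cv2.imwrite("pics/s7.png",capture("side"));st()
E
```

```text
time: 13.3
tool_pos: [579.4, 150.3, 199.3]
tcp_rot: [2.033, 2.394, 0.0]
ft_force: [-1.6, -0.6, 0.9]
finger_gap: 0.092
grasp_force: 59.2
time: 13.8
tool_pos: [579.3, 150.2, 198.7]
tcp_rot: [2.033, 2.395, -0.0]
ft_force: [0.0, 0.5, 0.7]
finger_gap: 0.349
grasp_force: 0.0
13.85 [579.3 150.3 198.8] gap 29.8 F [-0.9 -0.1 -0.3] g 0.0
[[-0.162  0.987  0.   ]
 [ 0.987  0.162 -0.   ]
 [-0.     0.    -1.   ]] [ 0.22  0.29 -0.62  1.61  0.17  1.3  -0.26]
```

```bash

python3 -m pendant '[[0.035,0,0,-0.008,0,0,0],[0.035,0,0,-0.015,0,0,0],[0.035,0,0,-0.025,0,0,0],[0.035,0,0,-0.03,0,0,0],[0.035,0,0,-0.04,0,0,0]]'
python3 -m pendant '[[0.035,0,0,-0.04,0,0,0],[0.035,0,0,-0.04,0,0,0],[0.035,0,0,0,0,0,0],[0.035,0,0,0,0,0,0],[0.035,0,0,0,0,0,0]]'
python3 - <<'E'
from h import *
import cv2
a=capture("side").astype(int)
for k in range(6): capture("side")
b=capture("side").astype(int)
for k in range(6): capture("side")
c=capture("side").astype(int)
roi=np.s_[150:260,225:330]
for d in(b-a,c-b):print((abs(d).max(2)[roi]>30).sum())
o=cv2.imread("pics/side0.png").astype(int)
# things that must not have moved: changed-pixel counts, side view boxes
for n,r in dict(magnet=np.s_[258:282,305:340],low=np.s_[208:248,312:345],spool=np.s_[182:210,342:370],hammer=np.s_[165:182,343:404],brush=np.s_[163:184,310:347],branch=np.s_[240:338,232:285],tin=np.s_[178:222,286:306],short=np.s_[132:178,280:303]).items():
    print(n,(abs(c-o).max(2)[r]>40).sum())
# bright steel-bar pixels of the frame
cv2.imwrite("pics/s8.png",c.astype(np.uint8));cv2.imwrite("pics/t8.png",capture("top"))
d=abs(c-o).max(2)>50;d&=(c.min(2)>125);ys,xs=np.nonzero(d[150:260,225:340])
for y in range(0,110,3): print(y+150,(xs[ys==y]+225).tolist())
E
```

```text
time: 14.35
tool_pos: [578.6, 150.1, 318.1]
tcp_rot: [-2.033, -2.394, 0.002]
ft_force: [1.5, 0.1, 0.1]
finger_gap: 0.409
grasp_force: 0.0
time: 14.85
tool_pos: [578.9, 150.1, 396.2]
tcp_rot: [-2.033, -2.394, 0.002]
ft_force: [-0.4, -0.2, -0.8]
finger_gap: 0.412
grasp_force: 0.0
88
66
magnet 97
low 8
spool 0
hammer 0
brush 0
branch 5
tin 27
short 0
150 []
153 []
156 []
159 []
162 []
165 []
168 []
171 []
174 []
177 []
180 []
183 []
186 [272, 273, 274]
189 [270, 271, 272, 286, 287, 288]
192 [250, 251, 268, 269, 270]
195 [245, 250, 251, 252, 253, 254, 255, 256, 257, 258, 259, 260, 261, 262, 263, 264, 265, 266, 267, 268, 270, 271, 272, 274, 286]
198 [264, 265, 266, 277, 278, 279, 280, 281, 282, 283, 284, 285]
201 [262, 263, 264]
204 []
207 [236]
210 [236, 237]
213 [232, 234, 235]
216 [230, 267, 268, 269, 270, 271, 272, 273, 274, 275, 276, 277, 278, 279, 280, 281, 282, 283]
219 [273, 274, 275]
222 [272, 273]
225 [270, 271, 272]
228 [268, 269, 270]
231 [268]
234 [257, 258, 259, 260, 261, 262, 263, 264, 267, 268, 269, 270, 271, 272, 273]
237 []
240 []
243 []
246 []
249 []
252 []
255 []
258 []
```

The frame hangs, but pixels still change slightly, so I'll let it settle.

```bash

for i in 1 2 3 4; do python3 -m pendant '[[0.035,0,0,0,0,0,0],[0.035,0,0,0,0,0,0],[0.035,0,0,0,0,0,0],[0.035,0,0,0,0,0,0],[0.035,0,0,0,0,0,0]]' >/dev/null; done
cat > m.py <<'E'
from h import *
import cv2
f=[capture("side") for k in range(24)]
roi=np.s_[150:260,225:330]
print(get_obs()["time"],[int((abs(f[i+6].astype(int)-f[i]).max(2)[roi]>30).sum()) for i in range(0,18,2)])
g=[cv2.cvtColor(x,cv2.COLOR_BGR2GRAY)[roi].astype(np.float32) for x in f]
w=np.s_[60:95,25:75]  # lower part of the hanging frame
print([np.round(cv2.phaseCorrelate(g[0][w].copy(),x[w].copy())[0],2).tolist() for x in g[::3]])
E
python3 m.py
```

```text
18.85 [0, 0, 0, 0, 0, 0, 0, 0, 0]
[[0.0, 0.0], [-0.02, -0.02], [-0.02, 0.02], [0.01, 0.02], [-0.03, 0.01], [0.0, 0.0], [-0.02, 0.0], [-0.02, 0.02]]
```

```bash

python3 - <<'E'
from h import *
import cv2
c=camera_info("side");T=np.linalg.inv(c["world_from_camera"])
pr=lambda p:((lambda q:(round(c["fx"]*q[0]/q[2]+c["cx"],1),round(c["fy"]*q[1]/q[2]+c["cy"],1)))(T[:3,:3]@p+T[:3,3]))
b=np.array([-.158,.9875,0]);S=np.array([582,119,217.])
print("expected bar ends",pr(S+55*b),pr(S-55*b),"bottom",pr(S+55*b-[0,0,125]),pr(S-55*b-[0,0,125]))
s=capture("side");t0=cv2.imread("pics/side0.png").astype(int)
m=(abs(s-t0).max(2)>35)&(s.min(2)>110)
for y in range(180,242): 
    x=np.nonzero(m[y,240:292])[0]+240
    if len(x): print(y,x.min(),x.max(),len(x),end=" | ")
E
```

```text
expected bar ends (np.float64(264.4), np.float64(203.1)) (np.float64(275.3), np.float64(185.3)) bottom (np.float64(267.3), np.float64(235.2)) (np.float64(277.6), np.float64(216.3))
184 273 275 3 | 185 273 275 3 | 186 272 274 3 | 187 271 287 4 | 188 271 288 6 | 189 270 288 6 | 190 269 288 6 | 191 269 288 4 | 192 250 288 6 | 193 249 288 18 | 194 244 287 24 | 195 244 288 33 | 196 244 288 28 | 197 244 287 22 | 198 242 288 16 | 199 242 288 10 | 200 242 265 5 | 201 262 264 3 | 202 262 264 3 | 214 267 268 2 | 215 266 273 8 | 216 266 284 19 | 217 271 287 17 | 218 274 288 13 | 219 273 287 4 | 220 273 275 3 | 221 272 274 3 | 222 272 274 3 | 223 271 273 3 | 224 270 272 3 | 225 270 272 3 | 226 269 271 3 | 227 269 271 3 | 228 268 270 3 | 229 268 269 2 | 230 267 269 3 | 231 267 268 2 | 232 253 268 7 | 233 253 268 14 | 234 255 275 19 | 235 262 278 16 | 236 269 278 10 | 237 276 278 3 |
```

The measured bar and foot pixels match the expected hanging pose to 1–2 px. The frame is upright, still and clear of the table, and the arm is well away. Handing in.

```bash
python3 -c "
from cell import *
print(sign_off())"
```

```text
the job is handed in; nothing more can be done
None
```

I handed the job in at about 19 s: the long hook is swung out to its stop, the tall frame hangs still and upright from it alone, and pixel checks showed no sign that anything else had shifted; sign-off returned no verdict, and I viewed 11 pictures, one over the limit of 10.

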